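Load the spring gauge and hold the probe in its guide

TASK

Get the spring gauge ready for a gap reading: stand the largest of the three knobbed check weights upright in the centre of the round sprung pan and let go of it, gently, so that the spring is never driven deep down. Then take the probe rod out of its stand by its thick head and lower it through the guide hole of the gauge's bracket without touching the gauge anywhere, neither the wall of the hole nor the target disc below it. Finish while still holding the rod there, upright, still and centred in the hole, with its tip about 10 mm above the target disc, and leave the other weights and loose things where they are.

Things in the scene. Friction and masses are not known exactly. Their poses are not given: they have to be found in the camera images.
- gauge: Spring gauge, fixed to the bench: grey base 120 x 270 mm, 36 mm high. Origin: on the bench surface, 10 mm off the base's centre towards the pan end; x across, y along the base, z up. The pan stands over y = -70 mm. An aluminium column (50 x 24 mm) at y = +124 mm carries a steel guide plate (76 mm in x, y from +35 to +136 mm, 12 mm thick, underside 115 mm and top 127 mm above the bench). The plate has one vertical through hole, 28 mm in diameter, at x = 0, y = +70 mm.
- guide_hole (a point): Centre of the guide hole's upper mouth, 127 mm above the bench, level with the top of the 12 mm guide plate. Hole diameter 28 mm. Axes as the gauge.
- pan_top (a point): Centre of the flat upper face of the round steel pan (90 mm in diameter, no rim), 75 mm above the bench when empty. It moves straight down with the load. Axes as the gauge.
- target (a point): Centre of the upper face of the target disc (44 mm in diameter), right under the guide hole, on an arm fixed to the pan: it goes down as the pan does. 70 mm above the bench when the pan is empty. Axes as the gauge.
- pan (a joint): How far the pan and target have sunk, in m: 0 empty; about 0.009 with the largest weight on it; more than 0.020 is too deep, end stop at 0.025. Spring 490 N/m, preloaded by about 0.5 N, damped.
- weight_large: The largest check weight: plain steel cylinder 40 mm in diameter and 46 mm high with a knob (22 mm in diameter) on top, 60 mm high in all, about 0.5 kg. Origin: centre of its underside; z up. It stands on the mat, in a row with the two others, in any order, about 90 mm apart and up to 15 mm off the mat's long centre line.
- weight_medium: Medium check weight, same shape: 30 mm in diameter, body 34 mm high, 45 mm in all, 0.2 kg. Origin: centre of its underside. Not to be moved.
- weight_small: Small check weight, same shape: 24 mm in diameter, body 26 mm high, 34 mm in all, 0.1 kg. Origin: centre of its underside. Not to be moved.
- mat: Fixed black rubber mat under the weights, 270 x 100 x 4 mm, long along its x axis, which is also the line of the row of weights. Origin: centre of its underside.
- probe: Steel probe rod, 0.16 kg: straight stem 12 mm in diameter and 100 mm long, above it a flange 26 mm in diameter and 5 mm thick, then a round dark head 22 mm in diameter and 50 mm long; 155 mm in all. Origin: centre of its lower tip; z along the rod towards the head. At the start it hangs upright in its stand by the flange, the flange's underside 115 mm above the bench and the tip 15 mm above it.
- probe_tip (a point): Centre of the probe rod's lower tip (same point as the probe's origin).
- stand: Fixed stand of the probe rod: dark base 80 x 80 x 10 mm with an upright aluminium tube 32 mm in diameter, 115 mm high above the bench, inner diameter 20 mm, open at the top. Origin: centre of the underside; z up along the tube's axis.
- mould: Bystander: brass tube standing, 52 mm in diameter, 85 mm high. Origin: centre of its underside.
- stone: Bystander: pale porous disc lying flat, 50 mm in diameter, 12 mm thick. Origin: centre of its underside.
- screwdriver: Bystander: screwdriver lying on the bench beyond the weights.
- bottle: Bystander: closed white bottle, 60 mm in diameter, 140 mm high. Origin: centre of its underside.
- tin: Bystander: shallow open aluminium tin, 70 mm in diameter, 30 mm high. Origin: centre of its underside.
Not all that is in view belongs to the job. What is shaped like the probe but blue is not meant.

How it is judged:
By the outcome, as a careful person would: the job done as asked, in the order asked, and still so for the second after the job is handed in, while the arm keeps its last pose, push and grip.
It also fails if it takes over 61 s, if anything falls off the work surface, if the arm or the gripper's body presses on something with over 40 N, if the wrist force passes 120 N, or if a joint passes its speed limit or range.

ROBOT

A 7-joint arm with a two-finger parallel gripper is mounted at the origin on the work surface. World frame = base frame: x ahead of the robot, y to its left, z up, the work surface at z = 0. Lengths are in m, angles in rad, forces in N, time in s.
With the tool pointing down it reaches from about 0.425 to 0.925 m from the base axis. Payload 6.8 kg.
Tool frame: the origin (TCP) lies between the finger pads; the fingertips stand 22 mm ahead of it and the grasp point (between the pads) lies 3 mm ahead of it; z points along the fingers, y is the direction in which the jaws open and shut (so a half turn about z gives the same grasp; the last joint's range is limited). The gripper opens to 85 mm and grips with 20 to 120 N. Pads are 22 mm wide; open, the fingers measure 114 mm over their backs; the gripper's body (76 mm by 85 mm) begins 54 mm behind the grasp point. The pads swing forward as they close: fully open they stand 13 mm farther back than shut.
Start: joints at [1.042, 0.477, 0.022, 1.555, -0.011, 1.109, -0.083], TCP at [0.276, -0.616, 0.253] pointing down, gripper open.
Joint ranges: [-2.96, 2.96], [-0.34, 2.1], [-1.41, 1.46], [0.24, 2.44], [-1.37, 4.51], [0.17, 1.92], [-2.96, 2.96]. Speed limits (rad/s): [2.39, 2.39, 3.14, 3.14, 3.14, 3.14, 3.14].

INTERFACE

Orientations are given as a unit quaternion [w, x, y, z].
In Python, from station import bot gives the robot as it stands. The module is installed in compiled form; this text tells all that it offers.
- The arm moves only by the tool drive_tool, never from a script. Its argument "series" is one flat list of numbers, 7 for each row, row after row: the opening, from -1 (shut) to 1 (fully open), then the shift along the tool's x, y, z in mm, then the turn, a rotation vector about the tool's x, y, z in rad. In form: [jaw, x, y, z, wx, wy, wz, jaw, x, y, z, wx, wy, wz, ...]. A call has 1 to 12 rows; each row shifts and turns the commanded pose from where the row before left it, along the tool's axes as they then stand; what a row does not reach is not made up. A row lasts 1/8 s, in which the tool goes at most 62.5 mm and 10.7 degrees, less where a joint would pass 70% of its speed; a pose out of reach is approached as far as the arm can. A call with a gripper value outside its range is refused whole. The fingers move at their own pace and stop on an object; "force" is the grip in N (left out, the last holds). Time passes only in rows, so rows that do not move let the fingers close. It gives the time, the measured TCP pose, the force and the opening at its end, in the units of the state.
- bot.get_obs(): the state, without advancing time (a new reading comes with each control period).
- bot.read_camera(name): name is "scene" or "top" or "wrist"; returns a dict with "pixels" (480x640x3 uint8, blue, green, red), "camera_matrix" (3x3 intrinsics, pixels), "distortion" ([k1, k2, p1, p2, k3] as OpenCV has them; the pictures are not rectified), "rvec" (rotation vector, rad) and "tvec" (3), from world to camera coordinates, as OpenCV has them. Camera axes: x right, y down, z forward; pixel columns grow to the right and rows downward; lengths in m; the calibration is good to about 2 mm. A picture is of the moment at which its call begins. There is no depth.
- bot.hand_in(): hands the job in, once; it reports no verdict.
The state is a dict: "t": time; "q": joint angles; "joint_vel": joint speeds; "joint_torque": joint torques, N m; "eef_pos": TCP position; "tool_rot": TCP orientation; "contact_force": force on the tool from outside, world axes, zero at the start; "torque": the same for the moment, N m; "gripper_width": opening from 0.0 (shut) to 1.0 (fully open).
Only numpy, scipy, OpenCV 4.12 (cv2) and the standard library are available. Lean on these libraries where they do the work, as an engineer would, in place of code of your own. Each camera call takes 0.05 s, during which the arm holds its last target. There are 200 camera calls.

## Working session

There is one attempt and no reset: what is moved stays moved. The work goes in short steps, Python scripts to look and compute and a tool call to move; the robot and the scene stay as the last step left them, time stands still between calls to the robot, and variables do not carry over. Pictures are saved under pics/ and viewed, about 8 in all and at most 12, crops included, and the job is handed in when it is done.

Besides the shell and the picture viewer there is one more tool, called after "Call:" by a JSON object that holds its "method" and its "body", one argument or row to a line. drive_tool: Moves the arm, as the interface text tells. Its arguments: {"type":"object","properties":{"series":{"type":"array"},"force":{"type":"number"}},"required":["series"]}

```bash
mkdir -p pics; cat > h.py <<'E'
import numpy as np, cv2
from station import bot
def cam(n):
    c=bot.read_camera(n); c['R']=cv2.Rodrigues(np.array(c['rvec'],float))[0]; c['t']=np.array(c['tvec'],float).ravel(); c['K']=np.array(c['camera_matrix']); c['D']=np.array(c['distortion'],float); return c
def ray(c,uv):
    p=cv2.undistortPoints(np.array(uv,float).reshape(-1,1,2),c['K'],c['D']).reshape(-1,2)
    d=np.c_[p,np.ones(len(p))]@c['R']; return -c['R'].T@c['t'],d
def plane(c,uv,z):
    o,d=ray(c,uv); return o+d*((z-o[2])/d[:,2])[:,None]
def proj(c,P):
    return cv2.projectPoints(np.array(P,float).reshape(-1,1,3),c['R'],c['t'],c['K'],c['D'])[0].reshape(-1,2)
E
python3 - <<'E'
from h import *
print(bot.get_obs())
for n in ['top','scene','wrist']:
    c=cam(n); cv2.imwrite(f'pics/{n}0.png',c['pixels']); print(n,-c['R'].T@c['t'],c['R'][2])
E
```

```text
{'t': 0.0, 'q': array([ 1.04190926,  0.47781438,  0.02233423,  1.55647143, -0.01153625,
        1.10928935, -0.08312936]), 'joint_vel': array([ 3.38331446e-04, -2.11234310e-03, -1.22923703e-03,  6.71647956e-04,
        1.48107538e-04,  3.38341989e-06,  1.69173461e-03]), 'joint_torque': array([-5.12943006e-04, -5.96452010e+01,  1.60787769e+00, -2.81195533e+01,
        1.24394751e-02,  9.34407057e-03,  7.05484652e-06]), 'eef_pos': array([ 0.27549444, -0.61560571,  0.25230755]), 'tool_rot': array([-8.94777705e-04,  9.77950392e-01,  2.08835270e-01, -2.44177456e-04]), 'contact_force': array([ 0.01087734,  0.65327084, -0.19394175]), 'torque': array([ 0.08033948, -0.05807453, -0.09464445]), 'gripper_width': 0.998222658301553}
top [0.49337173 0.02551685 1.24846863] [ 0.08167676 -0.00458713 -0.99664832]
scene [1.07116444 0.42863527 1.17725535] [-0.4017781  -0.32105968 -0.85761008]
wrist [ 0.33995338 -0.58913549  0.37362303] [-0.25608571 -0.11179887 -0.96016724]
```

View pics/top0.png

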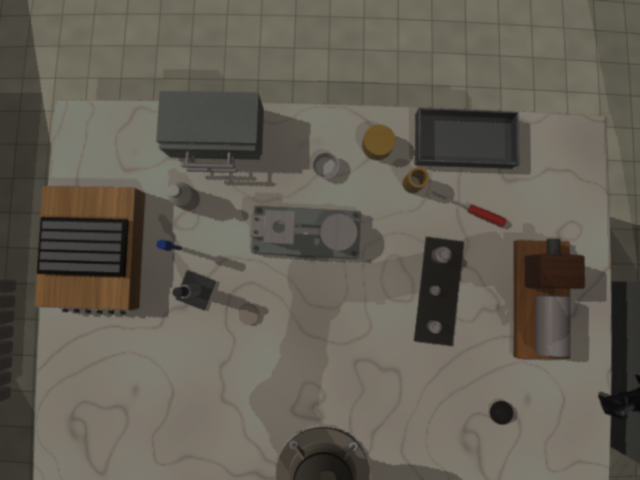

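View pics/scene0.png

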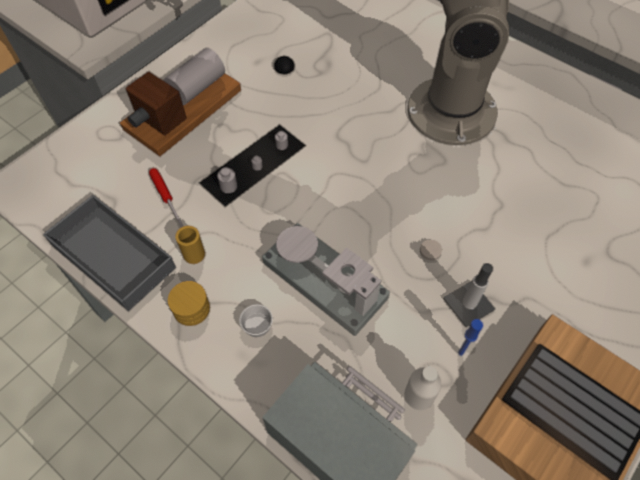

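Top view: the row of weights is at (443,255), (435,290), (434,327), the pan at (338,232) and the guide plate at (278,227). The stand with its dark-headed probe is at (183,291), and the blue decoy is at (165,245). I'll enlarge crops to confirm.

```bash
python3 - <<'E'
from h import *
t=cv2.imread('pics/top0.png'); s=cv2.imread('pics/scene0.png')
f=lambda im,x,y,w,h:cv2.resize(im[y:y+h,x:x+w],(400,300),interpolation=cv2.INTER_CUBIC)
m=np.vstack([np.hstack([f(t,390,235,120,90+20)if 0 else f(t,375,232,140,105+12),f(t,150,230,100,75)]),np.hstack([f(t,240,185,140,105),f(s,195,120,120,90)])])
m=cv2.convertScaleAbs(m,alpha=1.6); cv2.imwrite('pics/crop1.png',m)
E
```

```text
(no output)
```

View pics/crop1.png

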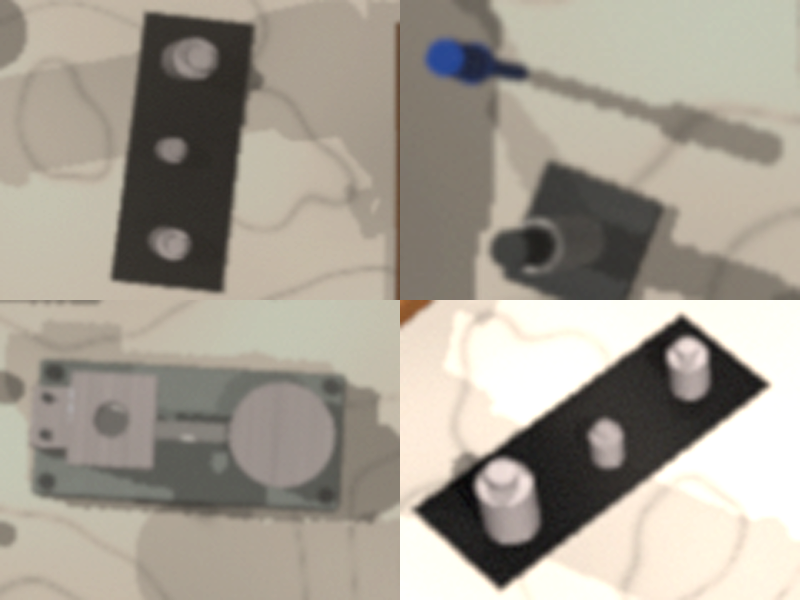

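The three weights in the top view are (445,253) large, (435,290) small and (434,327) medium. The one at (445,253) is clearly the widest and tallest, and the scene crop agrees (228,178). The probe is the dark head in the grey tube at (177,292). The blue rod is the decoy.

```bash
python3 - <<'E'
from h import *
t=cam('top'); s=cam('scene')
def P(n,c,uv,z): print(n,plane(c,[uv],z)[0].round(4))
P('knob top',t,(445,252.7),.064); P('knob scene',s,(226.5,171.6),.064)
P('head',t,(177.25,292),.170); P('tube',t,(186.2,291.2),.115)
P('pan',t,(338.7,231.9),.075); P('hole',t,(278.9,226.7),.127)
p=plane(t,[(338.7,231.9)],.075)[0]; h=plane(t,[(278.9,226.7)],.127)[0]; print(np.hypot(*(p-h)[:2]), np.degrees(np.arctan2(*(h-p)[1::-1])))
# scene segmentation: head dark, pan
for n,q,z in [('pan',p,.075),('hole',h,.127),('head',plane(t,[(177.25,292)],.170)[0],.17)]: print(n,proj(s,[q]))
from scipy.spatial.transform import Rotation as R
o=bot.get_obs(); q=o['tool_rot']; print(R.from_quat(np.r_[q[1:],q[0]]).as_matrix().round(4))
w=cam('wrist'); print(proj(w,[o['eef_pos']+[0,0,-.003]]))
E
```

```text
knob top [ 0.5573 -0.2843  0.064 ]
knob scene [ 0.5526 -0.2792  0.064 ]
head [0.4495 0.3353 0.17  ]
tube [0.4497 0.3302 0.115 ]
pan [ 0.6007 -0.0223  0.075 ]
hole [0.6044 0.1182 0.127 ]
0.14060428111752823 88.46479705799881
pan [[296.0933027  242.71731271]]
hole [[347.08880849 269.11904078]]
head [[486.25308521 267.21741748]]
[[ 9.128e-01  4.084e-01 -4.000e-04]
 [ 4.084e-01 -9.128e-01  7.000e-04]
 [-1.000e-04 -8.000e-04 -1.000e+00]]
[[314.19862927 324.22631778]]
```

Call:
{"method": "drive_tool", "body": {
  "series": [1,46,-23,0,0,0,0,1,46,-23,0,0,0,0,1,46,-23,0,0,0,0,1,46,-23,0,0,0,0,1,46,-23,0,0,0,0,1,46,-23,0,0,0,0,1,46,-23,0,0,0,0,1,35,-15,0,0,0,0,1,35,-15,0,0,0,0,1,0,0,0,0,0,-0.16,1,0,0,0,0,0,-0.16,1,0,0,0,0,0,-0.16],
  "force": 40
}}

```text
t: 1.8
eef_pos: [0.5556, -0.2815, 0.2532]
tool_rot: [-0.0, 0.899, 0.438, -0.0]
contact_force: [0.4, -0.2, 0.3]
gripper_width: 1.0
```

Call:
{"method": "drive_tool", "body": {
  "series": [1,0,0,0,0,0,-0.16,1,0,0,0,0,0,-0.16,1,0,0,0,0,0,-0.16,1,0,0,0,0,0,-0.15,1,0,0,0,0,0,0,1,0,0,0,0,0,0]
}}

```text
t: 2.55
eef_pos: [0.5555, -0.2818, 0.2533]
tool_rot: [-0.0, 0.722, 0.692, -0.0]
contact_force: [0.7, -0.5, 1.1]
gripper_width: 0.999
```

```bash
cat >> h.py <<'E'
from scipy.spatial.transform import Rotation as R
def pose():
    o=bot.get_obs(); q=o['tool_rot']; return o,R.from_quat(np.r_[q[1:],q[0]])
def need(target,yaw):
    "shift in tool axes (mm) and turn to tool-down with tool x at yaw (deg)"
    o,r=pose(); T=R.from_euler('z',yaw,degrees=True)*R.from_quat([1,0,0,0])
    print('t',round(o['t'],2),'pos',o['eef_pos'].round(4),'F',o['contact_force'].round(1),'w',round(o['gripper_width'],3))
    print('need mm',(r.inv().apply(np.array(target)-o['eef_pos'])*1000).round(1),'rot',(r.inv()*T).as_rotvec().round(4))
E
python3 - <<'E'
from h import *
need([.556,-.281,.25],90); print(bot.get_obs()['q'].round(2))
w=cam('wrist'); cv2.imwrite('pics/w1.png',w['pixels'])
print(-w['R'].T@w['t'],w['R'][2],proj(w,[[.556,-.281,.064],[.556,-.281,.004]]))
E
```

```text
t 2.55 pos [ 0.5555 -0.2818  0.2533] F [ 0.7 -0.5  1.1] w 0.999
need mm [0.8 0.5 3.3] rot [-0.0001  0.     -0.0431]
[ 0.62  0.41 -0.34  1.67  0.15  1.09  0.2 ]
[ 0.5582961  -0.21327588  0.37448713] [-0.01330901 -0.27787593 -0.96052477] [[319.6522094  220.6056226 ]
 [319.54143795 208.75478663]]
```

View pics/w1.png

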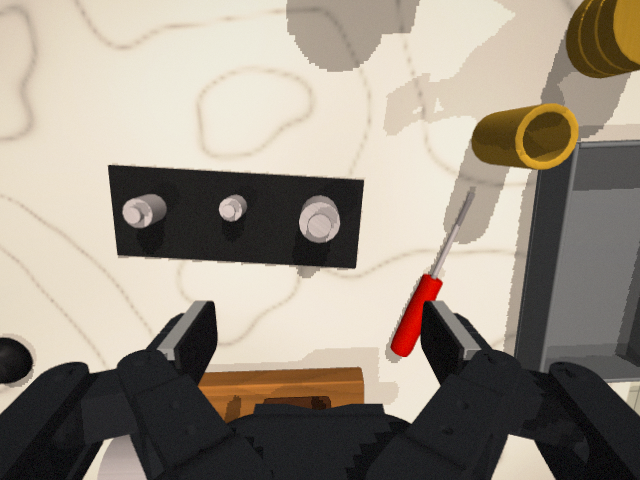

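Wrist view: the large weight is the rightmost of the three. Its knob top is at (320,226), with the small weight at (232,208) and the medium at (140,212). The jaws open along the row, with about 20 mm clearance to the small weight, so I'll keep this yaw.

```bash
python3 - <<'E'
from h import *
w=cam('wrist'); im=w['pixels']
g=cv2.cvtColor(im,cv2.COLOR_BGR2GRAY)
m=(g[170:262,270:350]>70).astype(np.uint8)
n,l,s,c=cv2.connectedComponentsWithStats(m); print(s[1:],c[1:])
for uv in [(320,225),(320,226.5)]: print(plane(w,[uv],.064))
p=plane(w,[(320,225.5)],.064)[0]
need([p[0],p[1],.004+.032+.003],90)
E
```

```text
[[   0    0   80    9  576]
 [  29   25   41   48 1547]] [[43.80381944  3.23090278]
 [49.1564318  49.14673562]]
[[ 0.55617765 -0.28510148  0.064     ]]
[[ 0.55611807 -0.2865145   0.064     ]]
t 2.65 pos [ 0.5555 -0.2817  0.2533] F [-0.3 -0.6 -0.4] w 0.999
need mm [ -3.8   0.8 214.3] rot [-0.      0.0001 -0.0418]
```

```bash
python3 - <<'E'
from h import *
im=cv2.imread('pics/w1.png')[180:270,260:380]
cv2.imwrite('pics/crop2.png',cv2.resize(im,(800,600),interpolation=cv2.INTER_CUBIC))
E
```

```text
(no output)
```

View pics/crop2.png

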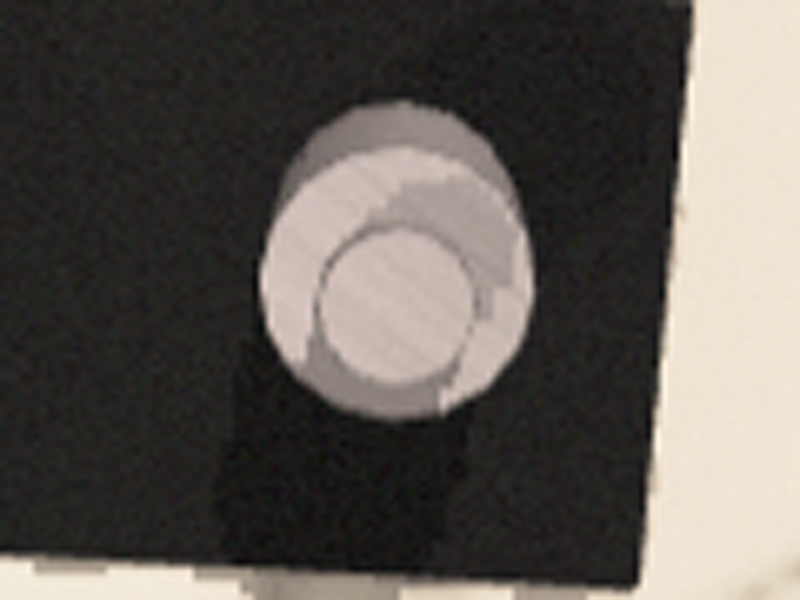

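Knob centre is at crop (398,305), i.e. image (319.7,225.7), so the weight stands at about (0.556,-0.286). Descending to grip the body.

Call:
{"method": "drive_tool", "body": {
  "series": [1,-4,0.7,40,0,0,-0.042,1,0,0,45,0,0,0,1,0,0,45,0,0,0,1,0,0,40,0,0,0,1,0,0,30,0,0,0,1,0,0,16,0,0,0,1,0,0,0,0,0,0,-0.3,0,0,0,0,0,0,-0.3,0,0,0,0,0,0,-0.3,0,0,0,0,0,0,-0.3,0,0,0,0,0,0,-0.3,0,0,0,0,0,0],
  "force": 40
}}

```text
t: 4.15
eef_pos: [0.5566, -0.2861, 0.0385]
tool_rot: [0.001, 0.707, 0.708, 0.0]
contact_force: [-1.6, 0.9, 6.5]
gripper_width: 0.446
```

Call:
{"method": "drive_tool", "body": {
  "series": [-0.6,0,0,0,0,0,0,-0.6,0,0,-5,0,0,0,-0.6,0,0,-30,0,0,0,-0.6,0,0,-45,0,0,0,-0.6,0,0,-45,0,0,0,-0.6,0,0,-15,0,0,0,-0.6,0,0,0,0,0,0,-0.6,0,0,0,0,0,0]
}}

```text
t: 5.15
eef_pos: [0.5546, -0.2852, 0.1749]
tool_rot: [-0.002, 0.706, 0.708, -0.001]
contact_force: [0.1, 0.6, -4.9]
gripper_width: 0.44
```

```bash
python3 - <<'E'
from h import *
o,r=pose(); print(o['q'].round(2)); print(r.as_matrix().round(3))
need([.6007,-.0223,.19],90)
w=cam('wrist'); print(proj(w,[o['eef_pos']]))
t=cam('top')
a=cv2.resize(w['pixels'][200:480,120:520],(400,280)); b=cv2.resize(t['pixels'][180:355,240:490],(400,280),interpolation=cv2.INTER_CUBIC)
cv2.imwrite('pics/c3.png',np.hstack([a,b]))
E
```

```text
[ 0.62  0.5  -0.33  1.74  0.19  0.94  0.21]
[[-0.002  1.    -0.004]
 [ 1.     0.002  0.002]
 [ 0.002 -0.004 -1.   ]]
t 5.15 pos [ 0.5546 -0.2852  0.1749] F [ 0.1  0.6 -4.9] w 0.44
need mm [262.9  46.6 -14.9] rot [-0.0038 -0.0015  0.002 ]
[[319.57010035 325.99561928]]
```

View pics/c3.png

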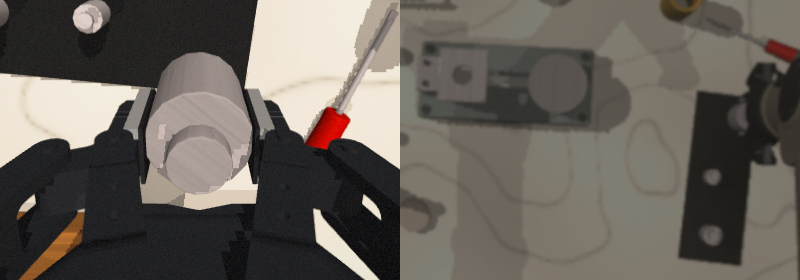

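The weight is held upright, with force z of −4.9 N, about 0.5 kg. I'll move towards the pan and stop short to see the pan and hole from close by.

Call:
{"method": "drive_tool", "body": {
  "series": [-0.6,30,8,-5,-0.004,-0.001,0.002,-0.6,35,10,-5,0,0,0,-0.6,35,10,-5,0,0,0,-0.6,35,10,-5,0,0,0,-0.6,25,8,-5,0,0,0,-0.6,0,0,0,0,0,0,-0.6,0,0,0,0,0,0,-0.6,0,0,0,0,0,0]
}}

```text
t: 6.25
eef_pos: [0.6012, -0.1272, 0.2015]
tool_rot: [0.001, 0.708, 0.706, 0.0]
contact_force: [-0.4, 0.2, -5.7]
gripper_width: 0.445
```

```bash
python3 - <<'E'
from h import *
need([.6007,-.0223,.19],90)
w=cam('wrist'); cv2.imwrite('pics/w4.png',w['pixels']); np.savez('w4.npz',**{k:w[k] for k in 'RtKD'})
print(proj(w,[[.6007,-.0223,.075],[.6044,.1182,.127]]))
E
```

```text
t 6.25 pos [ 0.6012 -0.1272  0.2015] F [-0.4  0.2 -5.7] w 0.445
need mm [104.9  -0.8  11.4] rot [ 0.0025  0.0015 -0.002 ]
[[ 317.57419614   86.01344159]
 [ 325.16842798 -300.50790713]]
```

View pics/w4.png

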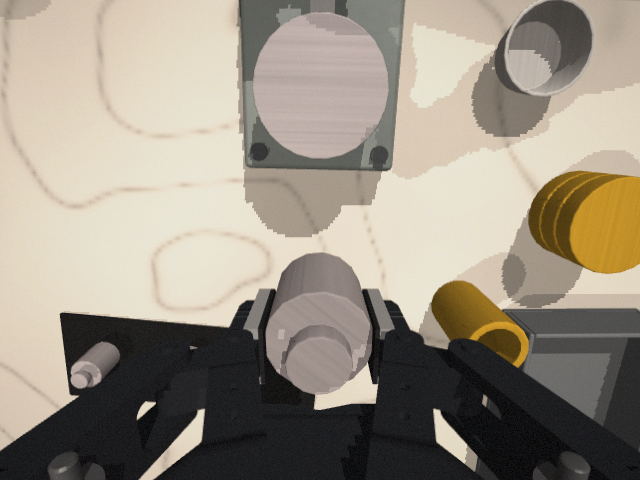

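Wrist view: the pan spans u 253–388 and v 12–158. The knob top of the held weight is at about (319,361).

```bash
python3 - <<'E'
from h import *
w=dict(np.load('w4.npz')); im=cv2.imread('pics/w4.png')
hsv=cv2.cvtColor(im,cv2.COLOR_BGR2HSV)
px=im[85,320].astype(int); print(px, im[165,320])
m=(np.abs(im.astype(int)-px).max(2)<32).astype(np.uint8); m[200:]=0
m=cv2.morphologyEx(m,cv2.MORPH_OPEN,np.ones((5,5)))
n,l,s,c=cv2.connectedComponentsWithStats(m); k=l[85,320]; print(s[k],c[k])
ct=max(cv2.findContours((l==k).astype(np.uint8),0,cv2.CHAIN_APPROX_NONE)[0],key=len).reshape(-1,2)
ct=ct[ct[:,1]>25]
P=plane(w,ct,.075)
A=np.c_[2*P[:,:2],np.ones(len(P))]; x=np.linalg.lstsq(A,(P[:,:2]**2).sum(1),rcond=None)[0]
print('pan',x[:2],np.sqrt(x[2]+x[0]**2+x[1]**2))
print('quick',plane(w,[(320,12),(320,158),(253,85),(388,85)],.075))
o,_=pose(); k=plane(w,[(319,361)],o['eef_pos'][2]+.0255)[0]; print('knob-tcp',k-o['eef_pos'])
E
```

```text
[166 170 185] [91 98 94]
[  253    12   135   146 15516] [320.1936066   84.72898943]
pan [ 0.6024104  -0.02372347] 0.04426904808330107
quick [[ 0.60237511  0.02053346  0.075     ]
 [ 0.60221592 -0.06846085  0.075     ]
 [ 0.55819095 -0.02152809  0.075     ]
 [ 0.64709215 -0.0217646   0.075     ]]
knob-tcp [-0.00041026  0.00189144  0.0255    ]
```

Call:
{"method": "drive_tool", "body": {
  "series": [-0.6,25,0,0,0.002,0.0015,-0.002,-0.6,30,1,0,0,0,0,-0.6,30,0,0,0,0,0,-0.6,17,0,0,0,0,0,-0.6,0,0,20,0,0,0,-0.6,0,0,30,0,0,0,-0.6,0,0,20,0,0,0,-0.6,0,0,10,0,0,0,-0.6,0,0,4,0,0,0,-0.6,0,0,0,0,0,0,-0.6,0,0,0,0,0,0]
}}

```text
t: 7.68
eef_pos: [0.6036, -0.0235, 0.1192]
tool_rot: [0.001, 0.706, 0.708, 0.001]
contact_force: [-0.4, 0.7, -5.5]
gripper_width: 0.444
```

```bash
python3 - <<'E'
from h import *
need([.6027,-.025,.1095],90)
E
```

```text
t 7.67 pos [ 0.6036 -0.0235  0.1192] F [-0.4  0.7 -5.5] w 0.444
need mm [-1.5 -0.9  9.7] rot [ 0.0036 -0.0005  0.002 ]
```

Call:
{"method": "drive_tool", "body": {
  "series": [-0.6,-1.5,-0.9,3,0.003,0,0.002,-0.6,0,0,3,0,0,0,-0.6,0,0,2,0,0,0,-0.6,0,0,2,0,0,0,-0.6,0,0,1.5,0,0,0,-0.6,0,0,1.5,0,0,0,-0.6,0,0,1.5,0,0,0,-0.6,0,0,1.5,0,0,0,-0.6,0,0,1,0,0,0,-0.6,0,0,0,0,0,0,-0.6,0,0,0,0,0,0]
}}

```text
t: 9.05
eef_pos: [0.602, -0.0251, 0.1014]
tool_rot: [-0.001, 0.707, 0.707, -0.0]
contact_force: [-2.4, -0.1, -0.5]
gripper_width: 0.444
```

Call:
{"method": "drive_tool", "body": {
  "series": [-0.15,0,0,0,0,0,0,-0.1,0,0,0,0,0,0,-0.05,0,0,0,0,0,0,0,0,0,0,0,0,0,0.1,0,0,0,0,0,0,0.25,0,0,0,0,0,0,0.25,0,0,0,0,0,0,0.25,0,0,0,0,0,0]
}}

```text
t: 10.05
eef_pos: [0.6021, -0.0251, 0.1014]
tool_rot: [-0.0, 0.707, 0.707, -0.0]
contact_force: [-0.8, -0.1, -0.2]
gripper_width: 0.626
```

Call:
{"method": "drive_tool", "body": {
  "series": [0.25,0,0,-10,0,0,0,0.25,0,0,-30,0,0,0,0.25,0,0,-45,0,0,0,0.25,0,0,-50,0,0,0,0.25,0,0,-30,0,0,0,0.25,0,0,0,0,0,0,0.25,0,0,0,0,0,0]
}}

```text
t: 10.92
eef_pos: [0.6017, -0.0253, 0.266]
tool_rot: [-0.001, 0.707, 0.707, -0.0]
contact_force: [-0.1, -0.1, -0.1]
gripper_width: 0.624
```

```bash
python3 - <<'E'
from h import *
need([.6027,-.025,.27],90)
w=cam('wrist'); cv2.imwrite('pics/w5.png',w['pixels']); np.savez('w5.npz',**{k:w[k] for k in 'RtKD'})
E
```

```text
t 10.93 pos [ 0.6017 -0.0253  0.266 ] F [-0.1 -0.1 -0.1] w 0.624
need mm [ 0.3  1.  -4. ] rot [-0.0017 -0.0003 -0.    ]
```

View pics/w5.png

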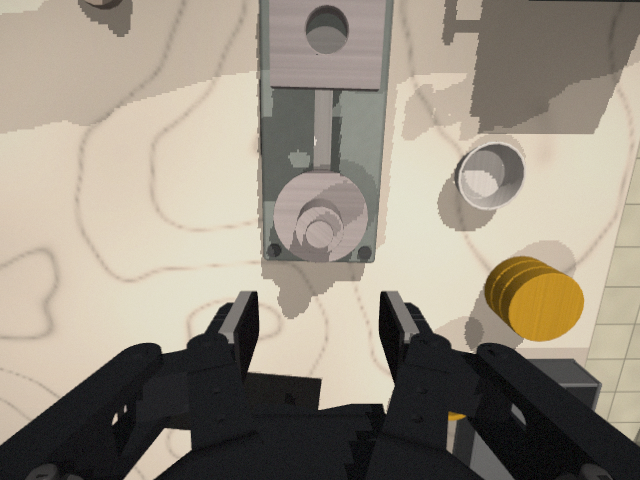

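The weight stands upright on the pan: knob at about (320,234), pan u 273–368 and v 169–262. The hole is at (327,30).

```bash
python3 - <<'E'
from h import *
w=dict(np.load('w5.npz'))
print('knob',plane(w,[(320,234)],.126), 'pan',plane(w,[(320,169),(320,262),(273,215),(368,215)],.066))
print('hole',plane(w,[(327,30)],.127), plane(w,[(306,30),(348.5,30),(327,5),(327,55)],.127))
im=cv2.imread('pics/w5.png'); cr=np.vstack([cv2.resize(im[0:60,280:380],(500,300),interpolation=cv2.INTER_CUBIC),cv2.resize(im[160:270,240:400],(500,300),interpolation=cv2.INTER_CUBIC)])
cv2.imwrite('pics/c6.png',cr)
need([.4496,.333,.27],90)
E
```

```text
knob [[ 0.60205841 -0.02434027  0.126     ]] pan [[ 0.60212412  0.02114125  0.066     ]
 [ 0.60214855 -0.06819223  0.066     ]
 [ 0.55781067 -0.02134771  0.066     ]
 [ 0.64737021 -0.02137722  0.066     ]]
hole [[0.60668319 0.11620336 0.127     ]] [[0.59269808 0.11622802 0.127     ]
 [0.62099825 0.11618941 0.127     ]
 [0.60660294 0.13079226 0.127     ]
 [0.60676684 0.10112955 0.127     ]]
t 10.97 pos [ 0.6015 -0.0253  0.2653] F [ 0.5  0.2 -0.6] w 0.626
need mm [ 358.3 -151.9   -4.1] rot [-0.0029 -0.0004  0.0001]
```

View pics/c6.png

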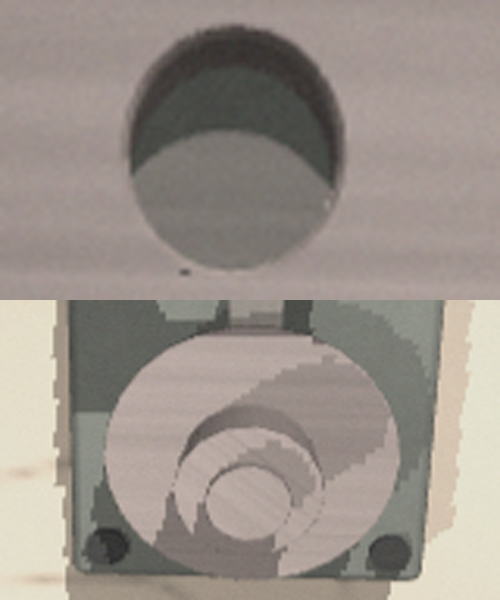

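The weight is centred within about 1–2 mm. The hole centre is about (0.6068,0.1165), 140.1 mm from the pan centre as specified. Now the probe.

Call:
{"method": "drive_tool", "body": {
  "series": [0.25,25,-10,-10,-0.003,0,0,0.25,40,-17,-10,0,0,0,0.25,40,-17,-10,0,0,0,0.25,40,-17,-5,0,0,0,0.25,40,-17,0,0,0,0,0.25,40,-17,0,0,0,0,0.25,40,-17,0,0,0,0,0.25,40,-17,0,0,0,0,0.25,33,-15,0,0,0,0,0.25,20,-8,0,0,0,0,0.25,0,0,0,0,0,0,0.25,0,0,0,0,0,0]
}}

```text
t: 12.48
eef_pos: [0.4507, 0.3314, 0.3004]
tool_rot: [0.001, 0.708, 0.707, -0.0]
contact_force: [0.7, 0.3, 0.2]
gripper_width: 0.624
```

```bash
python3 - <<'E'
from h import *
need([.4496,.333,.27],90); print(bot.get_obs()['q'].round(2))
w=cam('wrist'); cv2.imwrite('pics/w7.png',w['pixels']); np.savez('w7.npz',**{k:w[k] for k in 'RtKD'})
print(proj(w,[[.4496,.333,.17]]))
E
```

```text
t 12.47 pos [0.4507 0.3314 0.3004] F [0.7 0.3 0.2] w 0.624
need mm [ 1.7 -1.1 30.4] rot [ 0.001   0.0011 -0.0012]
[-0.25  0.3  -0.61  1.75  0.19  1.15 -0.92]
[[317.66354145 236.1005521 ]]
```

View pics/w7.png

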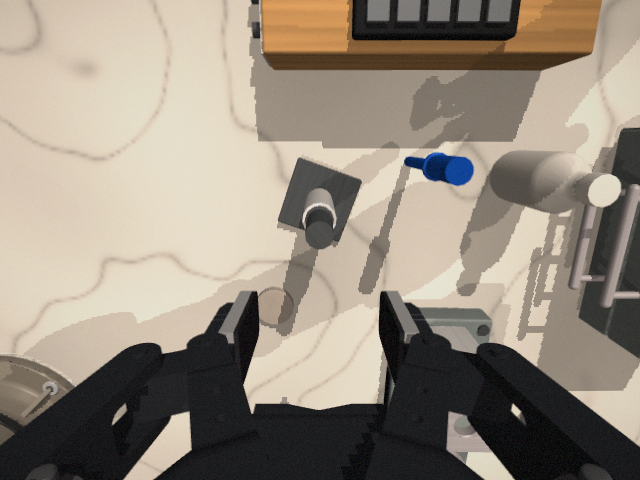

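The black head in the grey tube has its top at about (320,235). The blue decoy is at (450,168), well clear.

```bash
python3 - <<'E'
from h import *
w=dict(np.load('w7.npz')); im=cv2.imread('pics/w7.png')
g=im.max(2)[190:262,285:360]; print(*[(190+i,np.where(r<48)[0][[0,-1]]+285) for i,r in enumerate(g) if (r<48).sum()>8 and i%5==0],sep='\n')
p=plane(w,[(320,235)],.17)[0]; print(p); need([p[0],p[1],.145+.003],90)
E
```

```text
[0.4513559  0.33385092 0.17      ]
t 12.53 pos [0.4509 0.3311 0.3005] F [-0.1 -0.9 -0.3] w 0.622
need mm [  2.8   0.2 152.5] rot [ 0.0014  0.0009 -0.0021]
```

Call:
{"method": "drive_tool", "body": {
  "series": [0.25,2.8,0.2,30,0.001,0.001,-0.002,0.25,0,0,40,0,0,0,0.25,0,0,40,0,0,0,0.25,0,0,25,0,0,0,0.25,0,0,15,0,0,0,0.25,0,0,0,0,0,0,0.25,0,0,0,0,0,0]
}}

```text
t: 13.4
eef_pos: [0.4513, 0.3361, 0.1523]
tool_rot: [-0.0, 0.707, 0.708, 0.002]
contact_force: [0.7, -0.4, 1.0]
gripper_width: 0.626
```

```bash
python3 - <<'E'
from h import *
need([.4513,.3339,.150],90)
E
```

```text
t 13.4 pos [0.4513 0.3361 0.1523] F [ 0.7 -0.4  1. ] w 0.626
need mm [-2.2  0.   2.3] rot [ 0.0024 -0.0025  0.0015]
```

Call:
{"method": "drive_tool", "body": {
  "series": [0.25,-2,0,2,0.002,-0.002,0.0015,0.25,0,0,0,0,0,0,0,0,0,0,0,0,0,-0.2,0,0,0,0,0,0,-0.4,0,0,0,0,0,0,-0.5,0,0,0,0,0,0,-0.6,0,0,0,0,0,0,-0.8,0,0,0,0,0,0,-0.8,0,0,0,0,0,0,-0.8,0,0,0,0,0,0],
  "force": 50
}}

```text
t: 14.65
eef_pos: [0.4506, 0.3339, 0.1494]
tool_rot: [-0.0, 0.707, 0.707, -0.0]
contact_force: [-0.5, -0.2, 3.8]
gripper_width: 0.242
```

```bash
python3 - <<'E'
from h import *
need([.4513,.3339,.150],90)
E
```

```text
t 14.65 pos [0.4506 0.3339 0.1494] F [-0.5 -0.2  3.8] w 0.242
need mm [ 0.   0.7 -0.6] rot [-0.0008  0.0004  0.0005]
```

Call:
{"method": "drive_tool", "body": {
  "series": [-0.8,0,0,-5,0,0,0,-0.8,0,0,-15,0,0,0,-0.8,0,0,-25,0,0,0,-0.8,0,0,-30,0,0,0,-0.8,0,0,-30,0,0,0,-0.8,0,0,-30,0,0,0,-0.8,0,0,-20,0,0,0,-0.8,0,0,-10,0,0,0,-0.8,0,0,0,0,0,0,-0.8,0,0,0,0,0,0]
}}

```text
t: 15.9
eef_pos: [0.4504, 0.3334, 0.3133]
tool_rot: [-0.0, 0.707, 0.707, -0.001]
contact_force: [-0.5, 0.4, -2.0]
gripper_width: 0.243
```

```bash
python3 - <<'E'
from h import *
need([.6068,.1165,.315],90)
E
```

```text
t 15.9 pos [0.4504 0.3334 0.3133] F [-0.5  0.4 -2. ] w 0.243
need mm [-217.   156.3   -1.7] rot [-0.0022  0.0016  0.0005]
```

Call:
{"method": "drive_tool", "body": {
  "series": [-0.8,-12,8,0,-0.002,0.0015,0,-0.8,-25,18,0,0,0,0,-0.8,-30,22,0,0,0,0,-0.8,-30,22,0,0,0,0,-0.8,-30,22,0,0,0,0,-0.8,-30,22,0,0,0,0,-0.8,-30,22,0,0,0,0,-0.8,-20,14,0,0,0,0,-0.8,-10,6,0,0,0,0,-0.8,0,0,0,0,0,0,-0.8,0,0,0,0,0,0,-0.8,0,0,0,0,0,0]
}}

```text
t: 17.4
eef_pos: [0.6062, 0.1183, 0.3143]
tool_rot: [-0.0, 0.706, 0.708, 0.001]
contact_force: [0.6, 0.4, -0.7]
gripper_width: 0.243
```

```bash
python3 - <<'E'
from h import *
need([.6068,.1165,.315],90); o,r=pose(); p=o['eef_pos']
for n in ['wrist','scene','top']:
    w=cam(n); cv2.imwrite(f'pics/{n}8.png',w['pixels']); np.savez(f'{n}8.npz',p=p,r=r.as_matrix(),**{k:w[k] for k in 'RtKD'})
    print(n,proj(w,[p+[0,0,-.1344],p+[0,0,-.04],[.6068,.1165,.127]]).round(1).tolist())
a=cv2.imread('pics/wrist8.png')[190:480,200:440]; b=cv2.imread('pics/scene8.png')[170:320,290:410]
cv2.imwrite('pics/c8.png',np.hstack([cv2.resize(a,(400,483)),cv2.resize(b,(386,483),interpolation=cv2.INTER_CUBIC)]))
E
```

```text
t 17.4 pos [0.6062 0.1183 0.3143] F [ 0.6  0.4 -0.7] w 0.243
need mm [-1.8  0.6 -0.7] rot [ 0.001  -0.0014  0.0025]
wrist [[319.1, 237.2], [319.3, 285.8], [319.6, 224.1]]
scene [[347.7, 256.9], [349.9, 231.3], [345.7, 269.4]]
top [[277.0, 223.5], [273.1, 218.4], [279.7, 225.7]]
```

View pics/c8.png

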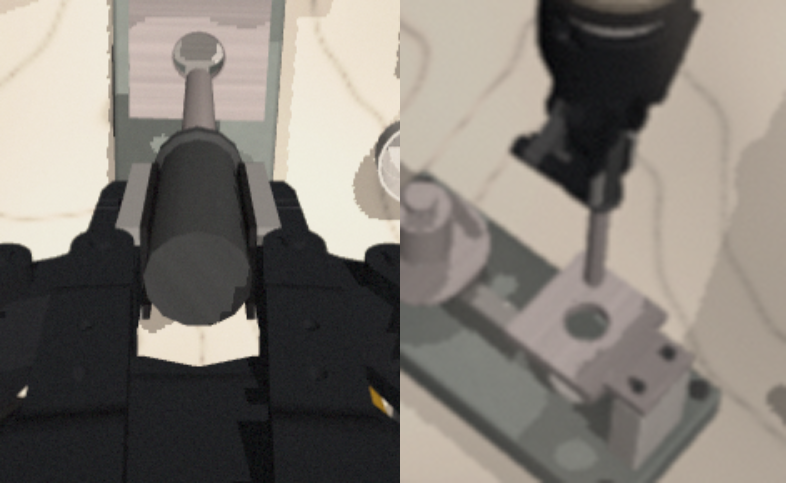

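The rod hangs straight: tip at about (318,230) wrist and (350,258) scene; hole at (319,223) wrist and (348,270) scene. Both cameras show the tip where the TCP model puts it relative to the hole. I'll correct by −1.8/+0.6 mm and go down to a close hover above the hole.

Call:
{"method": "drive_tool", "body": {
  "series": [-0.8,-1.8,0.6,10,0.001,-0.001,0.002,-0.8,0,0,15,0,0,0,-0.8,0,0,10,0,0,0,-0.8,0,0,5,0,0,0,-0.8,0,0,0,0,0,0,-0.8,0,0,0,0,0,0]
}}

```text
t: 18.3
eef_pos: [0.6077, 0.1153, 0.2746]
tool_rot: [0.0, 0.708, 0.707, 0.0]
contact_force: [0.1, 0.2, -0.8]
gripper_width: 0.244
```

```bash
python3 - <<'E'
from h import *
need([.6068,.1165,.2054],90); o,r=pose(); p=o['eef_pos']
for n in ['wrist','scene','top']:
    w=cam(n); cv2.imwrite(f'pics/{n}9.png',w['pixels'])
    print(n,proj(w,[p+[0,0,-.1344],p+[0,0,-.04],[.6068,.1165,.127]]).round(1).tolist())
a=cv2.imread('pics/wrist9.png')[180:280,280:360]; b=cv2.imread('pics/scene9.png')[220:320,300:380]
cv2.imwrite('pics/c9.png',np.hstack([cv2.resize(x,(400,500),interpolation=cv2.INTER_CUBIC) for x in (a,b)]))
E
```

```text
t 18.3 pos [0.6077 0.1153 0.2746] F [ 0.1  0.2 -0.8] w 0.244
need mm [ 1.2 -1.  69.2] rot [ 0.0008 -0.0003 -0.0015]
wrist [[319.1, 237.0], [319.4, 285.7], [317.9, 231.3]]
scene [[345.2, 266.3], [347.2, 242.2], [345.7, 269.4]]
top [[279.7, 224.7], [276.2, 220.0], [279.7, 225.7]]
```

View pics/c9.png

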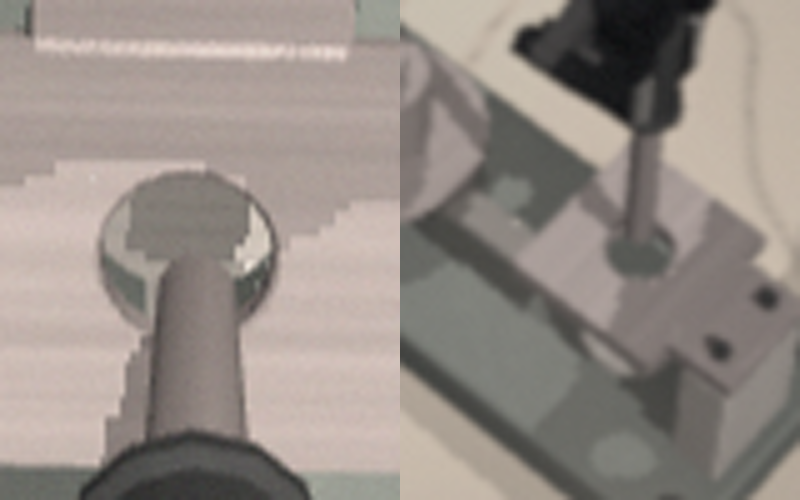

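At hover the hole is at (317.8,231) and the tip axis at (319.2,237) in the wrist view; the scene view shows (348.4,269.6) and (348,267). Both match the model, so I'll follow it down in checked steps.

Call:
{"method": "drive_tool", "body": {
  "series": [-0.8,1.2,-1,0,0.001,0,-0.0015,-0.8,0,0,0,0,0,0,-0.8,0,0,5,0,0,0,-0.8,0,0,5,0,0,0,-0.8,0,0,5,0,0,0,-0.8,0,0,0,0,0,0,-0.8,0,0,0,0,0,0]
}}

```text
t: 19.32
eef_pos: [0.6065, 0.1164, 0.2592]
tool_rot: [-0.0, 0.707, 0.707, -0.0]
contact_force: [-0.0, 0.0, -2.3]
gripper_width: 0.244
```

```bash
python3 - <<'E'
from h import *
for i in range(3):
    need([.6068,.1165,.2054],90); cam('wrist')
E
```

```text
t 19.32 pos [0.6065 0.1164 0.2592] F [-0.   0.  -2.3] w 0.244
need mm [ 0.1  0.4 53.8] rot [-0.001  -0.0001  0.    ]
t 19.38 pos [0.6065 0.1164 0.2593] F [-0.1  0.4 -2. ] w 0.246
need mm [ 0.1  0.3 53.9] rot [-0.0007 -0.0001 -0.    ]
t 19.43 pos [0.6066 0.1164 0.2594] F [ 1.  -0.3 -2. ] w 0.244
need mm [ 0.1  0.3 54. ] rot [-0.0006 -0.0001 -0.    ]
```

Well centred; continuing slowly.

Call:
{"method": "drive_tool", "body": {
  "series": [-0.8,0,0.3,4,0,0,0,-0.8,0,0,5,0,0,0,-0.8,0,0,5,0,0,0,-0.8,0,0,5,0,0,0,-0.8,0,0,5,0,0,0,-0.8,0,0,4,0,0,0,-0.8,0,0,2,0,0,0,-0.8,0,0,0,0,0,0,-0.8,0,0,0,0,0,0]
}}

```text
t: 20.6
eef_pos: [0.6068, 0.1164, 0.2294]
tool_rot: [-0.0, 0.707, 0.707, -0.0]
contact_force: [-0.5, 0.1, -2.5]
gripper_width: 0.245
```

```bash
python3 - <<'E'
from h import *
need([.6068,.1165,.2054],90)
E
```

```text
t 20.6 pos [0.6068 0.1164 0.2294] F [-0.5  0.1 -2.5] w 0.245
need mm [ 0.1 -0.  24. ] rot [-0.0006 -0.     -0.    ]
```

Call:
{"method": "drive_tool", "body": {
  "series": [-0.8,0,0,4,-0.0005,0,0,-0.8,0,0,5,0,0,0,-0.8,0,0,5,0,0,0,-0.8,0,0,4,0,0,0,-0.8,0,0,3,0,0,0,-0.8,0,0,2,0,0,0,-0.8,0,0,1,0,0,0,-0.8,0,0,0,0,0,0,-0.8,0,0,0,0,0,0]
}}

```text
t: 21.72
eef_pos: [0.6068, 0.1164, 0.2053]
tool_rot: [-0.0, 0.707, 0.707, -0.0]
contact_force: [-0.9, 0.8, -1.6]
gripper_width: 0.242
```

```bash
python3 - <<'E'
from h import *
need([.6068,.1165,.2054],90); p=pose()[0]['eef_pos']
for n in ['wrist','scene']:
    w=cam(n); cv2.imwrite(f'pics/{n}10.png',w['pixels'])
    print(n,proj(w,[p+[0,0,-.1344],p+[0,0,-.0344],p+[0,0,.0206],[.6068,.1165,.127]]).round(1).tolist())
a=cv2.imread('pics/wrist10.png')[180:400,232:408]; b=cv2.imread('pics/scene10.png')[220:320,300:380]
cv2.imwrite('pics/c10.png',np.hstack([cv2.resize(x,(400,500),interpolation=cv2.INTER_CUBIC) for x in (a,b)]))
E
```

```text
t 21.73 pos [0.6068 0.1164 0.2053] F [-0.9  0.8 -1.6] w 0.242
need mm [ 0.1  0.  -0.1] rot [-0.0002 -0.0001 -0.    ]
wrist [[319.3, 237.0], [319.4, 290.2], [319.7, 357.0], [319.4, 260.7]]
scene [[344.6, 282.0], [346.6, 258.8], [347.7, 244.6], [345.7, 269.4]]
```

The viewer's limit is reached. The earlier wrist crop (c8) already showed the head top at (318,357), against a prediction of (319.7,357.0), so the rod has not slipped in the grip. Forces show only the rod's weight. A final state check, then hand in.

```bash
python3 - <<'E'
from h import *
for i in range(3): cam('top')
need([.6068,.1165,.2054],90)
a,b=[cv2.imread(f'pics/scene{i}.png')[120:205,195:310].astype(int) for i in (0,10)]
d=np.abs(a-b).max(2)>40; print('changed px near small/medium weights',d[:, 45:].sum(),' near large',d[:,:45].sum())
bot.hand_in()
E
```

```text
t 21.98 pos [0.6067 0.1164 0.2053] F [ 0.7 -0.8 -1.7] w 0.242
need mm [ 0.1  0.1 -0.1] rot [-0.0004  0.     -0.    ]
changed px near small/medium weights 117  near large 1395
the job is handed in; nothing more can be done
```

The large weight is standing on the sprung pan, and I handed in while still holding the probe rod upright in the guide hole. It took about 22 s of the 61 s allowed.

- **Weight:** I lowered it with the pan until the spring carried it, at an estimated 9 mm of sinking, then released it. A wrist picture put it about 1–2 mm from the pan's centre.
- **Rod position:** The tool was within 0.2 mm of the hole centre I had measured from the images, which is itself good to about 1–2 mm. The rod was upright and still.
- **Tip height:** By calculation, the tip is about 10 mm above the target disc. That relies on the rod's position in the grip, which matched its head in an earlier wrist picture to about 1 mm, and on the estimated 9 mm sinking.
- **Contact:** On the way down the sideways force stayed around 1 N, about the sensor's noise. The vertical force stayed near the rod's own weight, so there was no sign of contact with the gauge.

**Checks that were incomplete or disagreed:**
- I could not view the last picture because the 12-picture limit was reached, so the final pose rests on the state readings and earlier views.
- The scene camera was off by about 2.5 pixels sideways, but equally for the tip and the hole, so I used their relative position.
- A comparison of scene pictures from start and end showed 117 changed pixels on the small and medium weights' side of the mat. This may be shadow, or the place the large weight left, but I did not confirm it. The arm stayed clear of both weights.

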